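# Post a spent battery through the self-closing flap of the battery box

### The job

A spent blue 9-volt block battery lies on the loading tray of the green battery collection box, in front of its self-closing flap. Push the flap open with one fingertip and hold it open while you push the battery with the other finger over the sill, so that it drops into the box; then let the flap close. Slide the battery, do not lift it, do not let it press on the metal flap while it is on the tray, and leave the other things on the bench where they are.

Things in the scene. Friction and masses are not known exactly. Their poses are not given: they have to be found in the camera images.
- battery_box: Fixed green battery collection box, 250 long (x) x 180 wide (y) x 131 high, turned about z. Origin on the table under the middle of the sill edge; x points level into the box. In front (x -115 to 0) a flat grey plastic loading tray, 3 thick, top at z 80, side rims to z 88 at y +-87 to 90, front lip to z 83 at x -115. Hollow behind the sill edge (x 0) and under the tray, y +-85, floor at z 9.
- sill (a point): Middle of the sill edge, the rear edge of the tray top: (0, 0, 80) in the box frame, same axes. Sloping cheeks flank the flap at y +-85 to 90, from z 88 at x 0 up to z 131 at x 76; behind, a flat cover (z 131, x 75 to 135) lies over the hinge, so a finger pointing down can reach forward only to x 70. The battery falls once its centre is about 10 past the sill.
- flap_hinge (a point): Self-closing metal flap with a yellow stripe, 166 wide x 86 long x 2 thick. This point: middle of its hinge line, at (80, 0, 122) in the box frame; hinge axis along the box y. Shut, the flap slopes at 27 degrees from the hinge down towards the tray, its 4 thick rounded lip lying just above the sill edge at x 3.
- flap_lip (a point): Middle of the flap's lower lip (moves with the flap).
- flap (a joint): Flap angle, rad: 0 shut, grows as the lip swings down into the box, stop at 1.1 (lip hanging down). A spring shuts it within half a second when let go; about 1.5 N at the lip begins to open it, 3 to 8 N further up holds it open. A vertical finger sliding level, 4 above the tray, along the box x pushes it open: finger front at x 25 gives about 0.15, x 40 about 0.3, x 65 about 0.7.
- battery_center (a point): Centre of the loose 9 V block battery (46 g nominal, blue with a white band, two steel snap terminals at one end), 26.5 (its x) x 46 (its y, terminals stand 3 more out at +y) x 17.5 high, lying flat on the tray with its long side roughly along the sill; centre 8.8 above the tray.
- paint_gauge: Dark grey paint gauge, 46 x 111 x 24, lying on the table left of the box (loose; leave alone). Origin centre of underside.
- screwdriver: Red-handled screwdriver, 182 long, lying far left of the box (loose; leave alone). Origin centre of underside.
- torch: Black torch standing on its head, 31 diameter x 109 high, far left of the box (loose; leave alone). Origin centre of underside.
- jar_green: White jar with a green lid, 64 diameter x 56 high, left of the box (loose; leave alone). Origin centre of underside.
- wax_tin: White tin with a red lid, 80 diameter x 34 high, left of the box (loose; leave alone). Origin centre of underside.
- spare_cap: Blue screw cap, upside down, 45 diameter x 18 high, behind the box (loose; leave alone). Origin centre of underside.
- battery: The same battery; origin at the centre of its underside.
Things that resemble listed ones, but are neither listed nor needed, are in the scene too. Of the things shaped like the battery, the blue one is meant.

How it is judged (in metres and radians):
On the way, in this order (a step that is already met when the one before it is completed fails the run):
1. a finger holds the flap open while the battery still lies on the tray (value of joint flap above 0.15 rad and contact force between the fingers and flap above 0.2 N and x of battery_center in the frame of battery_box below -0.002 m and z of battery_center in the frame of battery_box above 0.083 m), for 0.1 s.
2. the battery is past the sill, inside, while a finger still holds the flap open (value of joint flap above 0.15 rad and contact force between the fingers and flap above 0.2 N and x of battery_center in the frame of battery_box above 0.004 m and z of battery_center in the frame of battery_box below 0.085 m), for 0.04 s.
At the end, for the whole second after the job is handed in: The battery lies at rest inside the box (its centre between the walls and less than 50 mm above the table) and the flap is shut to within 0.05 rad (x of battery_center in the frame of battery_box between -0.111 and 0.131 m and y of battery_center in the frame of battery_box between -0.085 and 0.085 m and z of battery_center in the frame of battery_box below 0.05 m and linear speed of battery below 0.02 m/s and value of joint flap below 0.05 rad); the robot touches nothing.
It fails at once if the battery is lifted (more than 15 mm off the tray) (z of battery_center in the frame of battery_box above 0.104 m).
It fails at once if the battery is pressed against the flap with more than 1.5 N while it is on the tray (contact force between battery and flap above 1.5 N and z of battery_center in the frame of battery_box above 0.083 m and x of battery_center in the frame of battery_box below 0 m).
It fails at once if another thing on the bench is moved more than 20 mm (distance of any of paint_gauge, screwdriver, torch, jar_green, wax_tin, spare_cap from where it was at the start of the episode above 0.02 m).
It also fails if it takes over 35 s, if anything falls off the work surface, if the arm or the gripper's body presses on something with over 40 N, if the wrist force passes 120 N, or if a joint passes its speed limit or range.

### The arm

A 6-joint arm with a two-finger parallel gripper is mounted at the origin on a cart in front of the work surface, level with it; the furniture and walls round the work are solid. World frame = base frame: x ahead of the robot, y to its left, z up, the work surface at z = 0. Lengths are in m, angles in degrees, forces in N, time in s.
With the tool pointing down it reaches from about 0.35 to 0.875 m from the base axis. Payload 4.2 kg.
Tool frame: the origin (TCP) lies on the centre line of the jaws, within the pads' length; the fingertips stand 11 mm ahead of it and the grasp point (between the pads) lies 8 mm behind it; y points along the fingers, z is the direction in which the jaws open and shut, and the axes are right-handed (so a half turn about y gives the same grasp; the last joint's range is limited). The gripper opens to 87 mm and grips with 3 to 60 N. Pads are 19 mm wide; open, the fingers measure 117 mm over their backs; the gripper's body (75 mm by 190 mm) begins 51 mm behind the grasp point.
Start: joints at [-51.818, 22.042, 0.453, 0, -68.411, -14.817], TCP at [0.248, -0.574, 0.234] pointing down, gripper open.
Joint ranges: [-179.83, 179.83], [-69.29, 118.12], [-61.27, 80.66], [-181.25, 117.63], [-171.15, -9.14], [-177.46, 177.46]. Speed limits (degrees/s): [159.86, 159.86, 180, 180, 180, 180].

### API

Orientations are given as a 3x3 rotation matrix whose columns are the frame's x, y, z axes.
In Python, from station import r, optics gives the robot as it stands. The module is installed in compiled form; this text tells all that it offers.
- The arm moves only by the tool step_arm, never from a script. Its argument "moves" is a list that holds one entry, the list of rows, each a list of 7 numbers: the turn, a rotation vector about the tool's x, y, z in rad, then the shift along the tool's x, y, z in cm, then the opening in per cent of the stroke, from 0 (shut) to 100 (fully open). A call has exactly 5 rows; each row is the pose to reach, as a shift and turn from the pose commanded when the call began, along the tool's axes at that moment; what a row does not reach only later rows make up. A row lasts 1/12 s, in which the tool goes at most 41.7 mm and 7.16 degrees, less where a joint would pass 70% of its speed; a pose out of reach is approached as far as the arm can. A call with a gripper value outside its range is refused whole. The fingers move at their own pace and stop on an object; the grip force is fixed at half the most. Time passes only in rows, so rows that repeat a pose let the fingers close, or fill a call up. It gives the time, the measured TCP pose, the force and the opening at its end, in the units of the state.
- r.sense(): the state, without advancing time (a new reading comes with each control period).
- optics.capture(name): name is "side" or "top"; returns a dict with "image" (384x512x3 uint8, red, green, blue), "fov_y" (degrees; the focal length in pixels is half the picture's height over the tangent of half this angle, whatever the lens; pixels are square), "cx", "cy" (the principal point, pixels), "cam_to_world" (4x4, takes a point from camera to world coordinates). Camera axes: x right, y down, z forward; pixel columns grow to the right and rows downward; lengths in m; the calibration is good to about 2 mm. A picture is of the moment at which its call begins. There is no depth.
- r.finish_job(): hands the job in, once; it reports no verdict.
The state is a dict: "time_s": time; "joints": joint angles; "joint_velocities": joint speeds; "effort": joint torques, N m; "tcp_pos": TCP position; "ee_rot": TCP orientation; "wrist_force": force on the tool from outside, world axes, zero at the start; "moment": the same for the moment, N m; "gripper_width": opening from 0.0 (shut) to 1.0 (fully open).
Only numpy, scipy, OpenCV 4.12 (cv2) and the standard library are available. Lean on these libraries where they do the work, as an engineer would, in place of code of your own. Each camera call takes 0.05 s, during which the arm holds its last target.

## Working session

There is one attempt and no reset: what is moved stays moved. The work goes in short steps, Python scripts to look and compute and a tool call to move; the robot and the scene stay as the last step left them, time stands still between calls to the robot, and variables do not carry over. Pictures are saved under pics/ and viewed, and the job is handed in when it is done.

Besides the shell and the picture viewer there is one more tool, called after "Emit:" by a JSON object that holds its "fn" and its "kwargs", one argument or row to a line. step_arm: Moves the arm, as the interface text tells. Its arguments: {"type":"object","properties":{"moves":{"type":"array"}},"required":["moves"]}

```bash
mkdir -p pics
python3 - <<'E'
from station import r, optics
import cv2,pickle,numpy as np
s=r.sense();print({k:np.round(v,3).tolist() for k,v in s.items()})
for n in("side","top"):
    c=optics.capture(n);pickle.dump(c,open(n+".pkl","wb"));print(n,c["fov_y"],c["cx"],c["cy"],np.round(c["cam_to_world"],3).tolist())
    cv2.imwrite(f"pics/{n}0.png",cv2.resize(c["image"][:,:,::-1],(800,600),interpolation=cv2.INTER_CUBIC))
E
```

```text
{'time_s': 0.0, 'joints': [-51.818, 22.089, 0.381, -0.03, -68.413, -14.817], 'joint_velocities': [0.019, -0.097, 0.116, 0.014, -0.069, 0.087], 'effort': [-0.001, -39.066, 18.741, 4.22, 0.011, -0.0], 'tcp_pos': [0.248, -0.573, 0.232], 'ee_rot': [[0.918, -0.001, -0.396], [0.396, 0.002, 0.918], [-0.0, -1.0, 0.002]], 'wrist_force': [-0.45, 0.11, -0.006], 'moment': [-0.006, 0.018, -0.011], 'gripper_width': 0.998}
side 49.28122602417322 248.8243235852796 186.71171783047475 [[-0.899, -0.254, 0.356, 0.075], [-0.437, 0.556, -0.707, 0.822], [-0.019, -0.791, -0.611, 0.899], [0.0, 0.0, 0.0, 1.0]]
top 48.91180131082312 257.179578854822 195.90404780031562 [[0.006, -0.996, 0.088, 0.464], [-1.0, -0.006, 0.0, -0.074], [0.0, -0.088, -0.996, 1.097], [0.0, 0.0, 0.0, 1.0]]
```

View pics/side0.png

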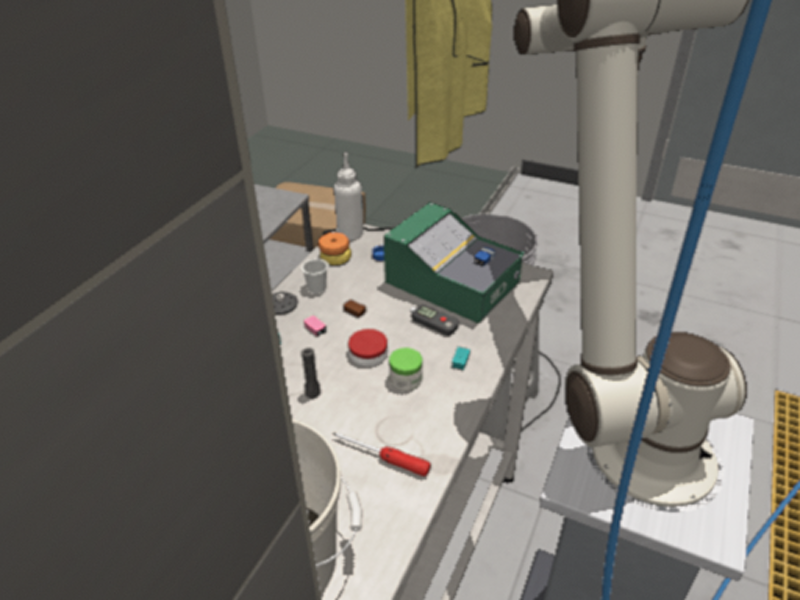

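View pics/top0.png

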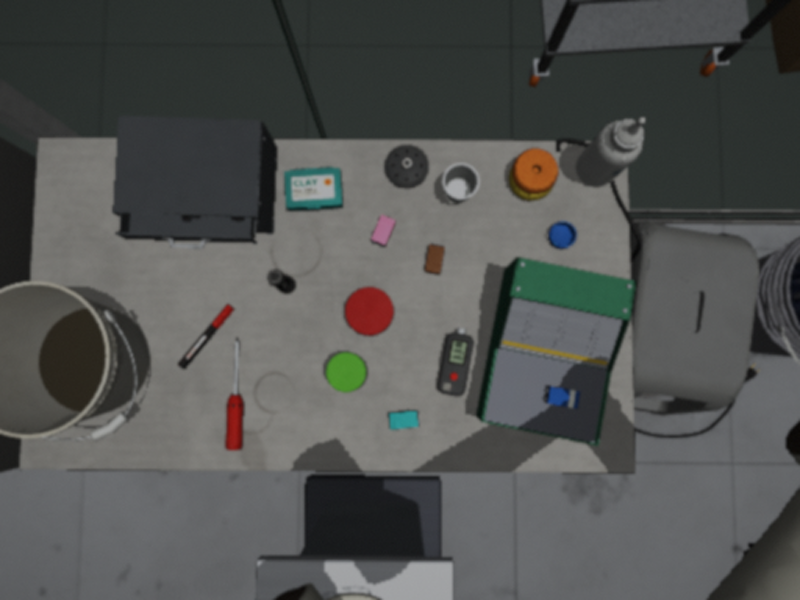

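The blue block with the white band is on the tray, at about (562,397) in the 800 px top view and (483,256) in the side view. The similar blocks are pink (383,230), brown (435,258) and teal (404,420); all three lie on the table and none is blue. I'll check it in an enlarged crop and measure there.

Run:
```python
import cv2,pickle
c=pickle.load(open("top.pkl","rb"))["image"][:,:,::-1]
# crop x 300..420,y 160..290
a=c[160:290,300:420];a=cv2.resize(a,None,fx=4.6,fy=4.6,interpolation=cv2.INTER_CUBIC);cv2.imwrite("pics/topc.png",a);print(a.shape)
c=pickle.load(open("side.pkl","rb"))["image"][:,:,::-1]
a=c[125:207,240:340];a=cv2.resize(a,None,fx=7,fy=7,interpolation=cv2.INTER_CUBIC);cv2.imwrite("pics/sidec.png",a);print(a.shape)
```

```text
(598, 552, 3)
(574, 700, 3)
```

View pics/topc.png

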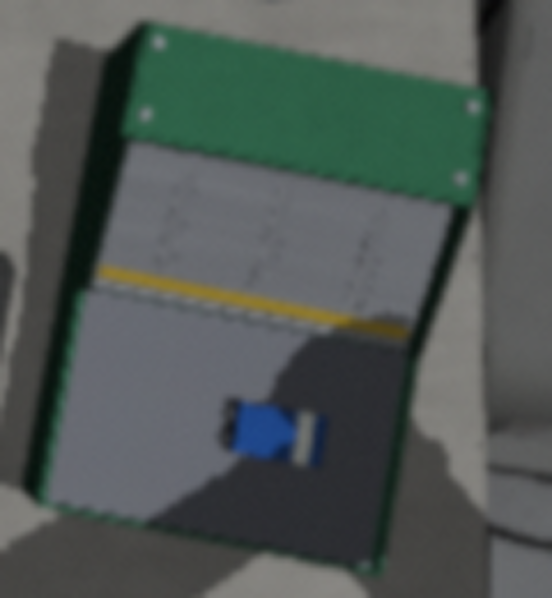

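View pics/sidec.png

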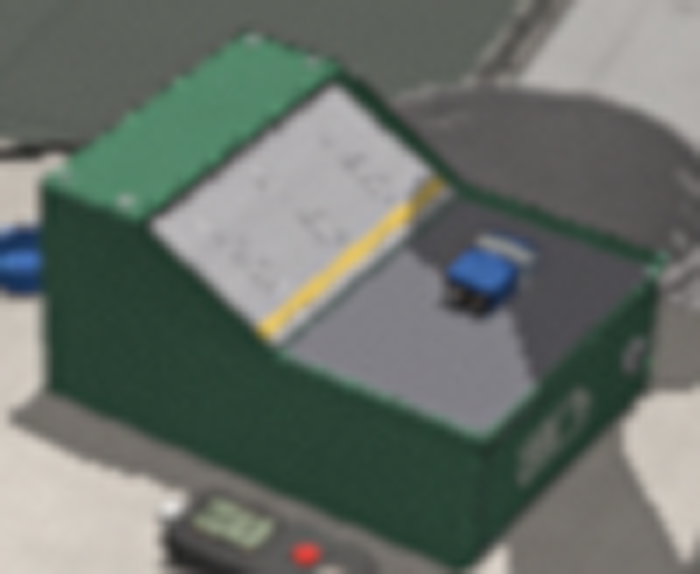

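```bash
cat > h.py <<'E'
import numpy as np,cv2,pickle
from scipy.optimize import least_squares
def proj(c,P):
    T=np.linalg.inv(c["cam_to_world"]);f=192/np.tan(np.radians(c["fov_y"]/2))
    q=np.atleast_2d(P)@T[:3,:3].T+T[:3,3]
    return np.c_[c["cx"]+f*q[:,0]/q[:,2],c["cy"]+f*q[:,1]/q[:,2]]
def b2w(p,P):
    P=np.atleast_2d(P).astype(float);a=p[2];R=np.array([[np.cos(a),-np.sin(a),0],[np.sin(a),np.cos(a),0],[0,0,1]])
    return P@R.T+np.array([p[0],p[1],p[3] if len(p)>3 else 0])
E
cat > fit.py <<'E'
from h import *
C={n:pickle.load(open(n+".pkl","rb")) for n in("top","side")}
tp=lambda u,v:(300+(u+.5)/4.6-.5,160+(v+.5)/4.6-.5)
sd=lambda u,v:(240+(u+.5)/7-.5,125+(v+.5)/7-.5)
B=np.array([[75,90,131],[75,-90,131],[135,90,131],[135,-90,131],[0,90,88],[0,-90,88],[-115,90,88],[-115,-90,88]])/1e3
O={"top":[tp(*x) for x in[(123,137),(472,207),(148,22),(489,92),(78,292),(413,358),(38,500),(380,572)]],
"side":[sd(*x) for x in[(145,218),(335,70),(45,180),(250,33),(275,350),(455,187),(487,440),(658,262)]]}
def res(p,ks=("top","side")): return np.concatenate([(proj(C[k],b2w(p[:3],B))-np.array(O[k])).ravel() for k in ks])
for ks in(("top",),("side",),("top","side")):
    s=least_squares(res,[.5,-.35,-.2],args=(ks,),loss="soft_l1");print(ks,s.x,np.degrees(s.x[2]));print(np.round(res(s.x,ks).reshape(-1,2),1).tolist())
p=s.x;np.save("box.npy",p)
# battery: top-face from both views
def bat(q): # q: box x,y,yaw ->
    c=np.array([[a,b,z] for z in(.080,.0975) for a,b in[(-.01325,.023),(-.01325,-.023),(.01325,-.023),(.01325,.023)]])
    return b2w(p,b2w([q[0],q[1],q[2]],c))
ob=[tp(320,467),tp(327,415)]
i=[5,6]
import sys
s=least_squares(lambda q:(np.concatenate([(proj(C["top"],bat(q))[i]-ob).ravel(), (proj(C["top"],bat(q))[[0,3]]-[tp(232,452),tp(237,403)]).ravel()])),[-.05,-.02,0]);q=s.x
print("bat box",q,s.fun);np.save("bat.npy",q)
for n,(x0,y0,w,h,k) in {"top":(300,160,120,130,4.6),"side":(240,125,100,82,7)}.items():
    im=C[n]["image"][y0:y0+h,x0:x0+w,::-1];im=cv2.resize(im,None,fx=k,fy=k,interpolation=cv2.INTER_CUBIC)
    d=lambda P:np.round((proj(C[n],P)-[x0,y0]+.5)*k-.5).astype(int)
    for x in d(b2w(p,B)):cv2.circle(im,tuple(map(int,x)),3,(0,0,255),1)
    for x in d(b2w(p,[[0,.085,.08],[0,-.085,.08]])):cv2.circle(im,tuple(map(int,x)),3,(255,0,255),1)
    v=d(bat(q));cv2.polylines(im,[v[4:].reshape(-1,1,2).astype(np.int32)],True,(0,255,255),1);cv2.polylines(im,[v[:4].reshape(-1,1,2).astype(np.int32)],True,(0,255,0),1)
    cv2.imwrite(f"pics/ov_{n}.png",im)
E
python3 fit.py
```

```text
('top',) [ 0.4749883  -0.30418828 -0.19711916] -11.294095701597174
[[-0.9, -0.2], [0.3, 0.4], [-1.5, -0.5], [1.1, -0.1], [0.0, -1.4], [1.5, -0.4], [-0.5, 1.1], [0.1, 1.1]]
('side',) [ 0.47112946 -0.30092714 -0.18360941] -10.520044337479842
[[-0.7, 1.1], [1.3, -0.7], [-0.9, 0.9], [-0.6, -0.2], [-0.5, 0.4], [1.6, -0.8], [-0.2, -0.1], [1.9, -1.1]]
('top', 'side') [ 0.4742092  -0.30377635 -0.19228347] -11.017031505625582
[[-1.3, 0.3], [-0.0, 0.5], [-2.0, 0.0], [0.7, 0.0], [-0.2, -0.9], [1.3, -0.3], [-0.5, 1.7], [0.2, 1.3], [-1.2, 0.3], [1.1, -1.3], [-1.3, 0.0], [-0.7, -0.8], [-1.3, -0.4], [1.2, -1.3], [-1.2, -0.8], [1.3, -1.5]]
bat box [-0.05351462 -0.02550301  0.05650508] [ 0.94829096  0.0784604   0.76074437  0.1162945  -1.00579755  0.0997204
 -0.73415561 -0.30657266]
```

```bash
python3 -c "
import cv2,numpy as np
a=cv2.imread('pics/ov_top.png');b=cv2.imread('pics/ov_side.png')
a=cv2.resize(a[330:530,150:400],None,fx=1.5,fy=1.5);b=cv2.resize(b[170:370,400:600],None,fx=1.5,fy=1.5)
cv2.imwrite('pics/ovb.png',np.hstack([a,b]))"
```

```text
(no output)
```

View pics/ovb.png

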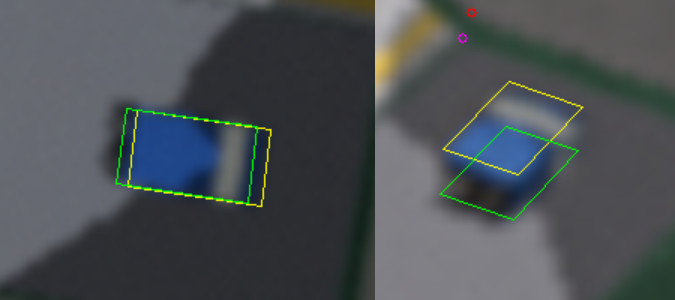

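View pics/ov_top.png

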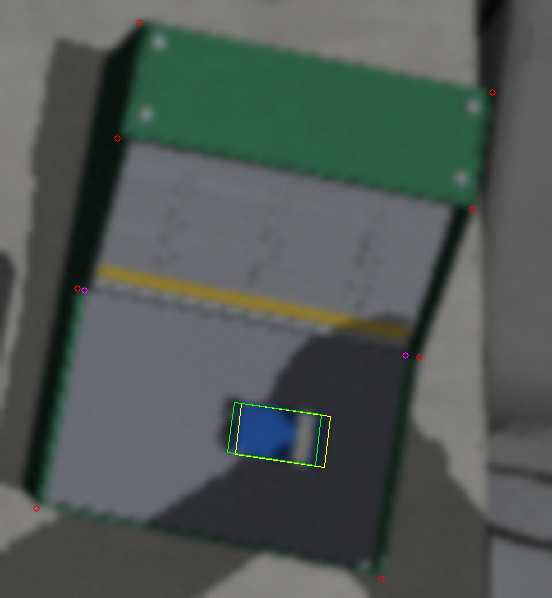

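View pics/ov_side.png

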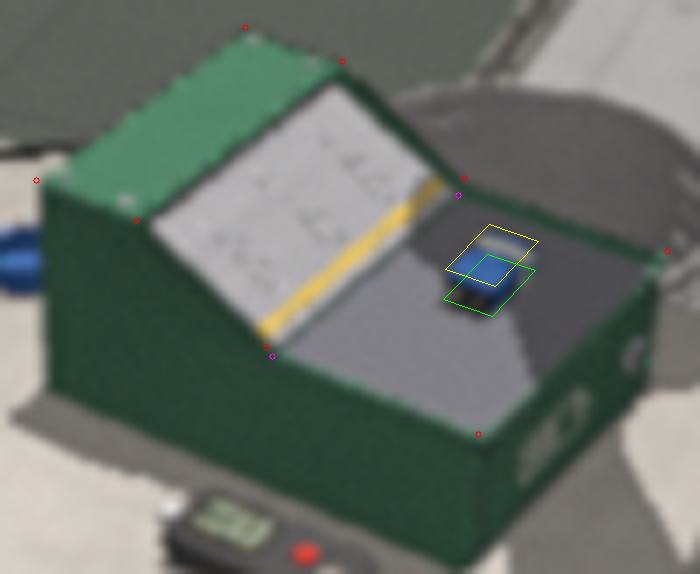

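The crop confirms the blue battery: terminals on the left at about (230,425), white band at (305,440), and roughly x -53, y -25 mm in the box frame. My plan is to line the jaws up with box x so they straddle the battery. The front finger opens the flap and the rear finger's pad pushes the battery.

```bash
cat > go.py <<'E'
import sys
from h import *
from station import r
from scipy.spatial.transform import Rotation as Ro
p=np.load("box.npy");a=p[2]
R=lambda :np.column_stack([[-np.sin(a),np.cos(a),0],[0,0,-1],[-np.cos(a),-np.sin(a),0]])
def where():
    s=r.sense();t=np.array(s["tcp_pos"]);d=t-[p[0],p[1],0]
    b=np.array([d[0]*np.cos(a)+d[1]*np.sin(a),-d[0]*np.sin(a)+d[1]*np.cos(a),d[2]])*1e3
    g=s["gripper_width"]*87
    print("t",round(s["time_s"],2),"box mm",b.round(1),"open",round(g,1),"A front",round(b[0]+g/2+15,1),"B inner",round(b[0]-g/2,1),"F",np.round(s["wrist_force"],1))
    return s
if __name__=="__main__":
    s=where();M=np.array(s["ee_rot"])
    if len(sys.argv)>1:
        t=b2w(p,np.array(list(map(float,sys.argv[1:4])))/1e3)[0]
        print("turn",Ro.from_matrix(M.T@R()).as_rotvec().round(3),"shift cm",(M.T@(t-np.array(s["tcp_pos"]))*100).round(2))
E
python3 go.py -48 -25 200
```

```text
t 0.1 box mm [-170.9 -307.8  232.6] open 87.2 A front -112.3 B inner -214.5 F [ 0.8 -0.2  0.4]
turn [-0.002 -0.971  0.001] shift cm [26.11  3.28 16.4 ]
```

Emit:
{"fn": "step_arm", "kwargs": {
  "moves": [
    [[0,-0.12,0,4,0,2.5,62],[0,-0.24,0,7,0,4.5,62],[0,-0.36,0,10.5,0,6.5,62],[0,-0.48,0,13,0,8,62],[0,-0.6,0,16,0,10,62]]
  ]
}}

```text
time_s: 0.52
tcp_pos: [0.3556, -0.4172, 0.2331]
ee_rot: [[0.529, -0.001, -0.849], [0.849, 0.0, 0.529], [-0.0, -1.0, 0.001]]
wrist_force: [1.3, -0.7, 0.0]
gripper_width: 0.71
```

```bash
python3 go.py -48 -25 180
```

```text
t 0.52 box mm [ -94.8 -134.   233.1] open 61.8 A front -48.9 B inner -125.6 F [ 1.3 -0.7  0. ]
turn [-0.001 -0.365  0.   ] shift cm [11.85  5.31 -0.48]
```

Emit:
{"fn": "step_arm", "kwargs": {
  "moves": [
    [[0,-0.1,0,3.5,1,0,62],[0,-0.2,0,7,2.5,0,62],[0,-0.31,0,10,4,0,62],[0,-0.365,0,11.5,5,0,62],[0,-0.365,0,11.5,5,0,62]]
  ]
}}

```text
time_s: 0.93
tcp_pos: [0.4164, -0.3181, 0.181]
ee_rot: [[0.192, -0.004, -0.981], [0.981, 0.003, 0.192], [0.002, -1.0, 0.005]]
wrist_force: [-0.6, 0.0, -0.3]
gripper_width: 0.622
```

```bash
python3 go.py -48 -25 120
cat > look.py <<'E'
import sys
from h import *
from station import optics
for n,(x0,y0,w,h,k) in {"top":(300,160,120,130,4.6),"side":(240,125,100,82,7)}.items():
    c=optics.capture(n);pickle.dump(c,open(f"{n}_{sys.argv[1]}.pkl","wb"))
    cv2.imwrite(f"pics/{n}_{sys.argv[1]}.png",cv2.resize(c["image"][y0:y0+h,x0:x0+w,::-1],None,fx=k,fy=k,interpolation=cv2.INTER_CUBIC))
E
python3 look.py 1
```

```text
t 0.93 box mm [-54.  -25.1 181. ] open 54.1 A front -12.0 B inner -81.0 F [-0.6  0.  -0.3]
turn [-0.005 -0.001  0.002] shift cm [ 0.    6.1  -0.63]
```

View pics/top_1.png

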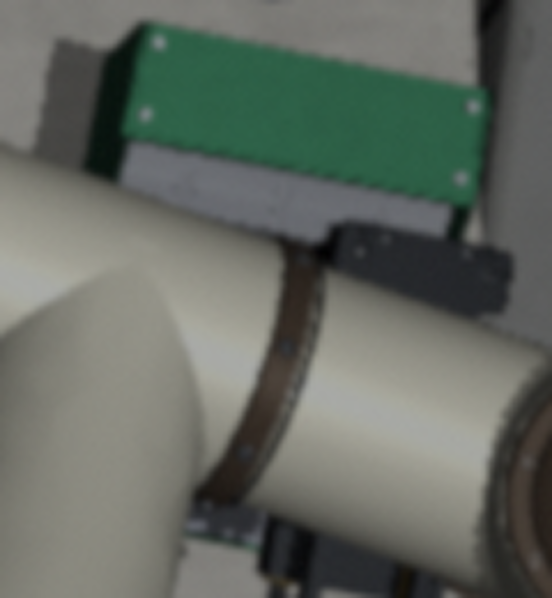

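View pics/side_1.png

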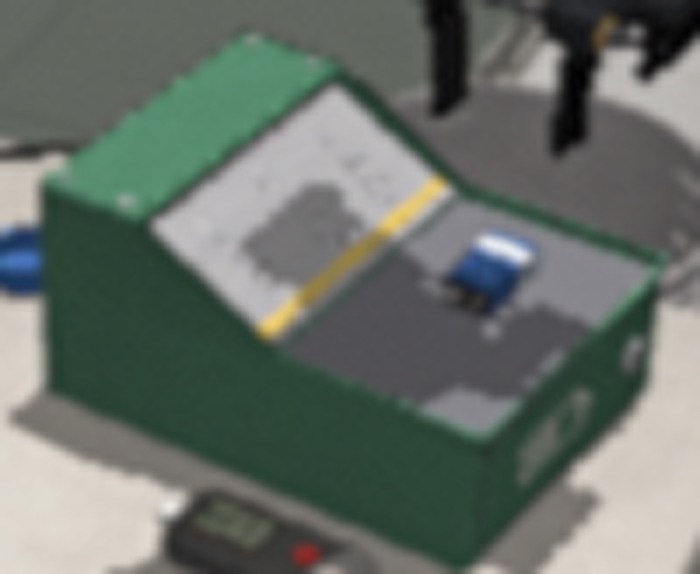

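In the side crop the front finger's tip is at about (447,110) and the rear finger's at (568,150). The battery is clear at (490,265). I'll compare the predicted tip positions with these.

Run:
```python
from h import *
from station import r
c=pickle.load(open("side_1.pkl","rb"));s=r.sense();M=np.array(s["ee_rot"]);t=np.array(s["tcp_pos"]);g=s["gripper_width"]*.087
P=[];
im=cv2.resize(c["image"][100:207,240:340,::-1],None,fx=7,fy=7,interpolation=cv2.INTER_CUBIC)
d=lambda P:np.round((proj(c,P)-[240,100]+.5)*7-.5).astype(np.int32)
for sg in(1,-1):
    for y in (.011,-.03):
        q=np.array([t+M@[x,y,sg*(g/2+z)] for x,z in[(-.0095,0),(.0095,0),(.0095,.015),(-.0095,.015)]])
        cv2.polylines(im,[d(q).reshape(-1,1,2)],True,(0,0,255) if sg<0 else (0,255,255),1)
p=np.load("box.npy");b=np.load("bat.npy")
cc=np.array([[a,e,z] for z in(.080,.0975) for a,e in[(-.01325,.023),(-.01325,-.023),(.01325,-.023),(.01325,.023)]])
v=d(b2w(p,b2w(b,cc)));cv2.polylines(im,[v[:4].reshape(-1,1,2)],True,(0,255,0),1);cv2.polylines(im,[v[4:].reshape(-1,1,2)],True,(255,0,255),1)
cv2.imwrite("pics/tip1.png",im[:550,200:])
```

```text
(no output)
```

View pics/tip1.png

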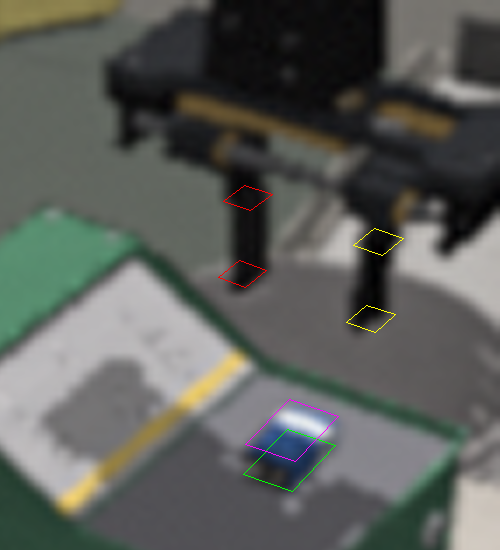

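Emit:
{"fn": "step_arm", "kwargs": {
  "moves": [
    [[0,0,0,0,2,0,62],[0,0,0,0,4,-0.1,62],[0,0,0,0,5.5,-0.2,62],[0,0,0,0,6,-0.2,62],[0,0,0,0,6,-0.2,62]]
  ]
}}

```text
time_s: 1.45
tcp_pos: [0.4175, -0.3223, 0.1228]
ee_rot: [[0.199, -0.002, -0.98], [0.98, 0.001, 0.199], [0.0, -1.0, 0.002]]
wrist_force: [-0.5, 0.0, 0.4]
gripper_width: 0.619
```

```bash
python3 go.py -52 -25 95;python3 look.py 2
```

```text
t 1.45 box mm [-52.2 -29.  122.8] open 53.8 A front -10.2 B inner -79.1 F [-0.5  0.   0.4]
turn [-0.002 -0.008  0.   ] shift cm [ 0.4   2.78 -0.02]
```

View pics/side_2.png

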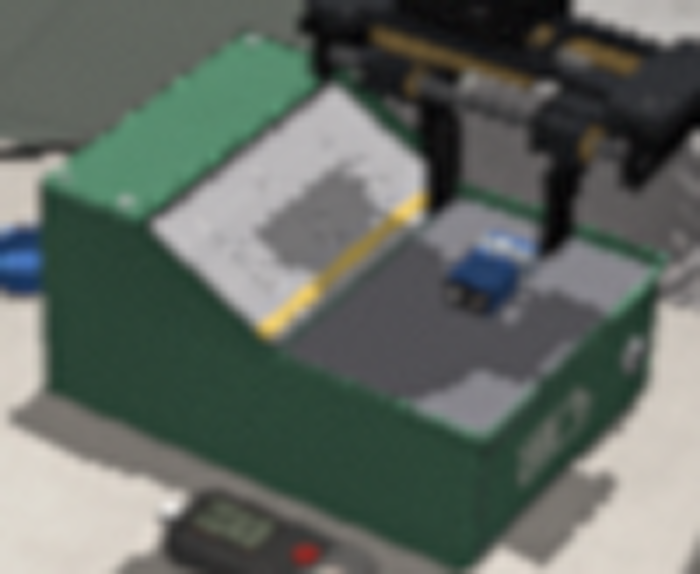

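Both fingers still clear the battery, with tips at (437,205) and (555,245) and the battery at (490,270). I'll correct y by 4 mm and go down.

Emit:
{"fn": "step_arm", "kwargs": {
  "moves": [
    [[0,-0.008,0,0.4,0.5,0,62],[0,-0.008,0,0.4,1.2,0,62],[0,-0.008,0,0.4,2,0,62],[0,-0.008,0,0.4,2.4,0,62],[0,-0.008,0,0.4,2.4,0,62]]
  ]
}}

```text
time_s: 1.97
tcp_pos: [0.4184, -0.3173, 0.0982]
ee_rot: [[0.189, -0.003, -0.982], [0.982, 0.001, 0.189], [0.001, -1.0, 0.003]]
wrist_force: [-0.5, -0.0, -0.4]
gripper_width: 0.62
```

```bash
python3 go.py -52 -25 95;python3 look.py 3
```

```text
t 1.97 box mm [-52.2 -23.9  98.2] open 53.9 A front -10.3 B inner -79.2 F [-0.5 -0.  -0.4]
turn [-0.003  0.002  0.001] shift cm [-0.11  0.32 -0.02]
```

View pics/side_3.png

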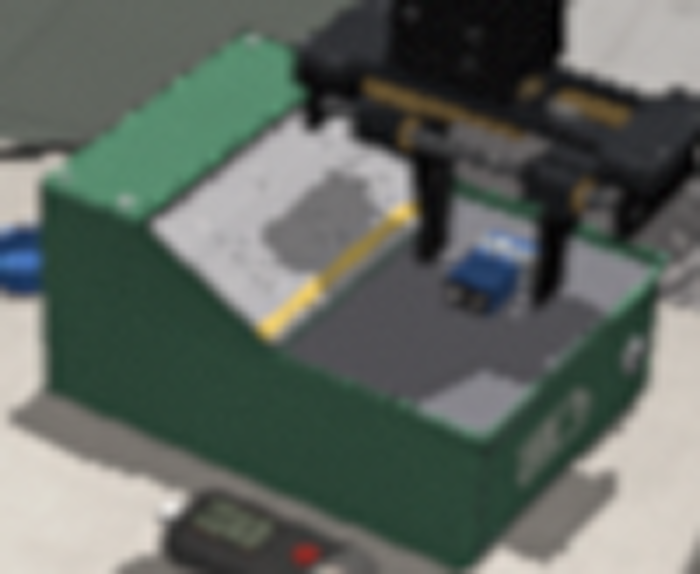

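The fingers straddle the battery, with the front one at (432,255) and the rear one at (548,295). I'll lower to 4 mm above the tray, then open while shifting forward so the rear finger stays put and the front one meets the flap.

Emit:
{"fn": "step_arm", "kwargs": {
  "moves": [
    [[0,0,0,0,0.25,0,62],[0,0,0,0,0.25,-0.4,70],[0,0,0,0,0.25,-0.8,79],[0,0,0,0,0.25,-1.2,89],[0,0,0,0,0.25,-1.6,99]]
  ]
}}

```text
time_s: 2.48
tcp_pos: [0.4357, -0.3209, 0.0972]
ee_rot: [[0.189, 0.001, -0.982], [0.982, -0.0, 0.189], [-0.0, -1.0, -0.001]]
wrist_force: [-0.3, -0.3, 0.9]
gripper_width: 0.838
```

```bash
python3 go.py -35 -25 95
```

```text
t 2.48 box mm [-34.5 -24.2  97.2] open 72.9 A front 16.9 B inner -71.0 F [-0.3 -0.3  0.9]
turn [ 0.001  0.002 -0.   ] shift cm [-0.08  0.22  0.05]
```

Emit:
{"fn": "step_arm", "kwargs": {
  "moves": [
    [[0,0,0,0,0.1,0,99],[0,0,0,0,0.1,0,99],[0,0,0,0,0.1,-0.4,99],[0,0,0,0,0.1,-0.8,99],[0,0,0,0,0.1,-1.2,99]]
  ]
}}

```text
time_s: 2.9
tcp_pos: [0.4467, -0.323, 0.096]
ee_rot: [[0.189, -0.001, -0.982], [0.982, 0.0, 0.189], [0.0, -1.0, 0.001]]
wrist_force: [-2.0, 0.6, 0.5]
gripper_width: 0.988
```

```bash
python3 go.py -15 -25 95;python3 look.py 4
```

```text
t 2.9 box mm [-23.4 -24.1  96. ] open 86.0 A front 34.6 B inner -66.4 F [-2.   0.6  0.5]
turn [-0.001  0.002  0.   ] shift cm [-0.09  0.1  -0.84]
```

View pics/side_4.png

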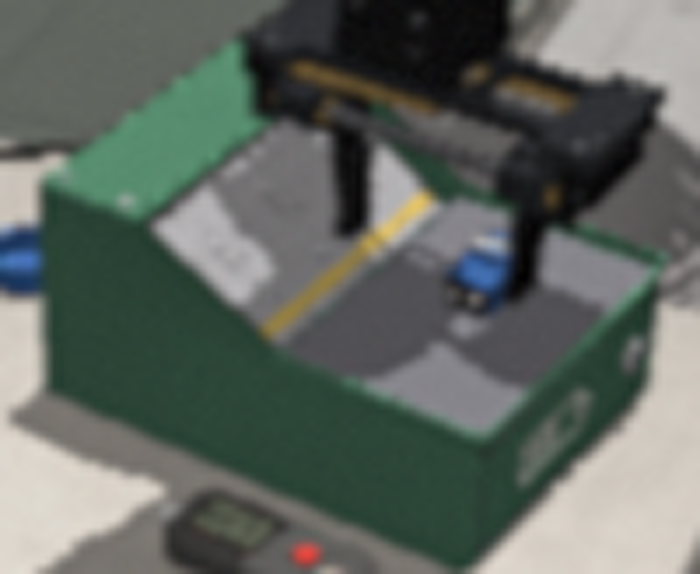

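The front finger at (350,230) is pushing the flap open, and the rear one is just reaching the battery at (520,290). I'll continue forward.

Emit:
{"fn": "step_arm", "kwargs": {
  "moves": [
    [[0,0,0,0,0.05,-0.5,99],[0,0,0,0,0.05,-1,99],[0,0,0,0,0.05,-1.5,99],[0,0,0,0,0.05,-2,99],[0,0,0,0,0.05,-2.4,99]]
  ]
}}

```text
time_s: 3.42
tcp_pos: [0.4701, -0.3274, 0.0951]
ee_rot: [[0.189, -0.002, -0.982], [0.982, 0.001, 0.189], [0.0, -1.0, 0.002]]
wrist_force: [-4.4, 0.9, 0.4]
gripper_width: 0.985
```

```bash
python3 go.py 5 -25 95;python3 look.py 5
```

```text
t 3.42 box mm [  0.5 -24.   95.1] open 85.7 A front 58.4 B inner -42.3 F [-4.4  0.9  0.4]
turn [-0.002  0.002  0.   ] shift cm [-0.11  0.01 -0.45]
```

View pics/side_5.png

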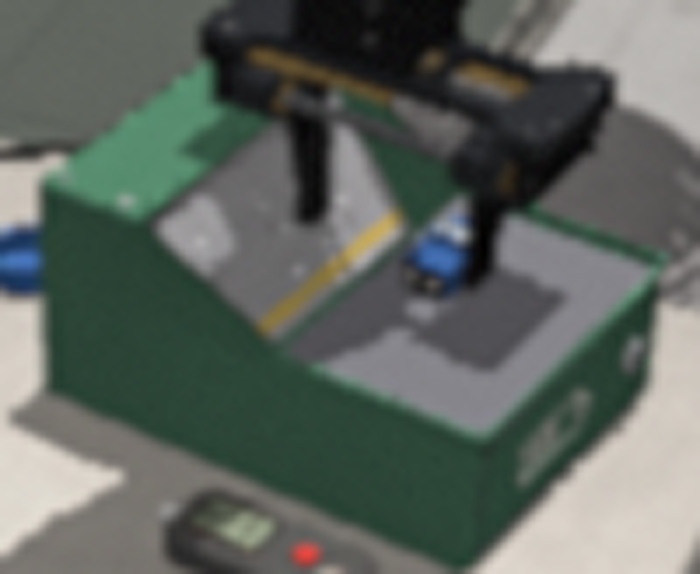

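Emit:
{"fn": "step_arm", "kwargs": {
  "moves": [
    [[0,0,0,0,0,-0.15,96],[0,0,0,0,0,-0.3,92],[0,0,0,0,0,-0.5,88],[0,0,0,0,0,-0.7,84],[0,0,0,0,0,-0.9,80]]
  ]
}}

```text
time_s: 3.93
tcp_pos: [0.479, -0.3291, 0.0954]
ee_rot: [[0.189, -0.001, -0.982], [0.982, 0.0, 0.189], [0.0, -1.0, 0.001]]
wrist_force: [-3.1, 0.8, 1.2]
gripper_width: 0.834
```

```bash
python3 go.py 12 -25 95;python3 look.py 6
```

```text
t 3.93 box mm [  9.5 -24.   95.4] open 72.6 A front 60.8 B inner -26.8 F [-3.1  0.8  1.2]
turn [-0.001  0.002  0.   ] shift cm [-0.1   0.04 -0.25]
```

View pics/side_6.png

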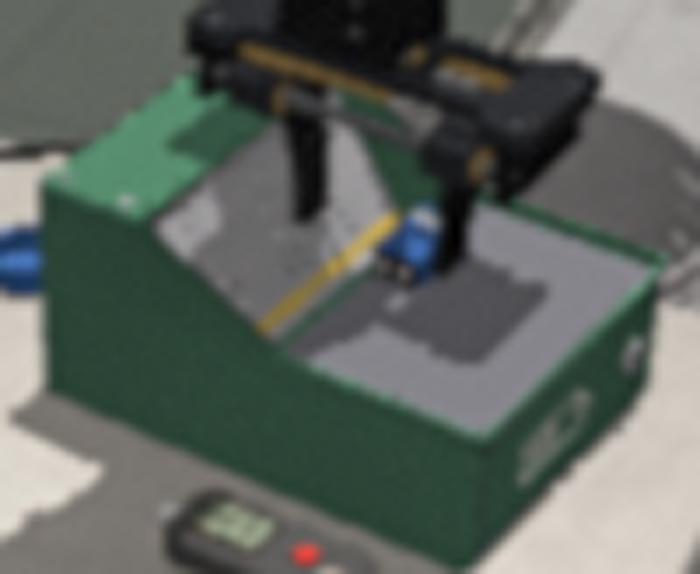

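Battery centre is at about x -13 (crop (410,245)), square on the pad. The flap is held well open, so I'll keep going.

Emit:
{"fn": "step_arm", "kwargs": {
  "moves": [
    [[0,0,0,0,0,-0.2,76],[0,0,0,0,0,-0.4,72],[0,0,0,0,0,-0.6,68],[0,0,0,0,0,-0.8,64],[0,0,0,0,0,-1,60]]
  ]
}}

```text
time_s: 4.45
tcp_pos: [0.4889, -0.3311, 0.0954]
ee_rot: [[0.189, -0.001, -0.982], [0.982, 0.0, 0.189], [0.0, -1.0, 0.001]]
wrist_force: [-4.9, 1.9, -0.1]
gripper_width: 0.635
```

```bash
python3 go.py 21 -25 95;python3 look.py 7
```

```text
t 4.45 box mm [ 19.7 -24.   95.4] open 55.2 A front 62.3 B inner -7.9 F [-4.9  1.9 -0.1]
turn [-0.001  0.002  0.   ] shift cm [-0.1   0.04 -0.13]
```

View pics/side_7.png

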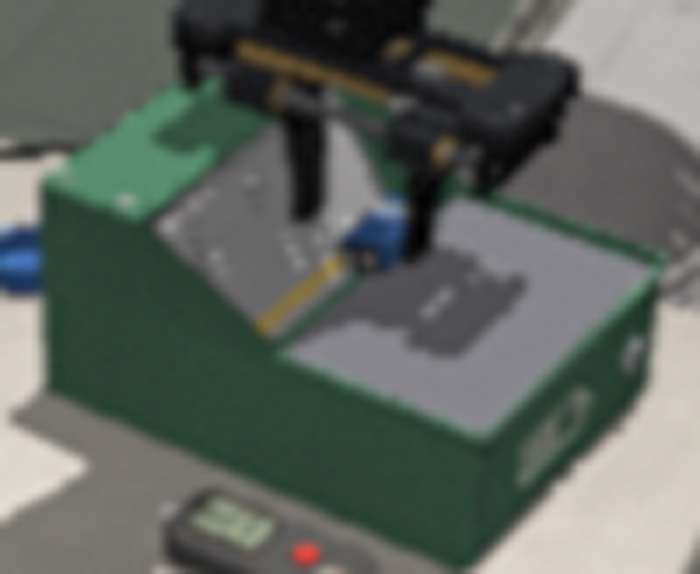

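Emit:
{"fn": "step_arm", "kwargs": {
  "moves": [
    [[0,0,0,0,0,-0.2,57],[0,0,0,0,0,-0.4,54],[0,0,0,0,0,-0.6,51],[0,0,0,0,0,-0.7,49],[0,0,0,0,0,-0.7,49]]
  ]
}}

```text
time_s: 4.97
tcp_pos: [0.4962, -0.3325, 0.0955]
ee_rot: [[0.189, 0.0, -0.982], [0.982, -0.0, 0.189], [-0.0, -1.0, -0.0]]
wrist_force: [-3.2, 1.0, 0.6]
gripper_width: 0.496
```

```bash
python3 go.py 27 -25 95;python3 look.py 8
```

```text
t 4.97 box mm [ 27.1 -24.   95.5] open 43.2 A front 63.7 B inner 5.5 F [-3.2  1.   0.6]
turn [ 0.     0.002 -0.   ] shift cm [-0.1   0.05  0.01]
```

View pics/side_8.png

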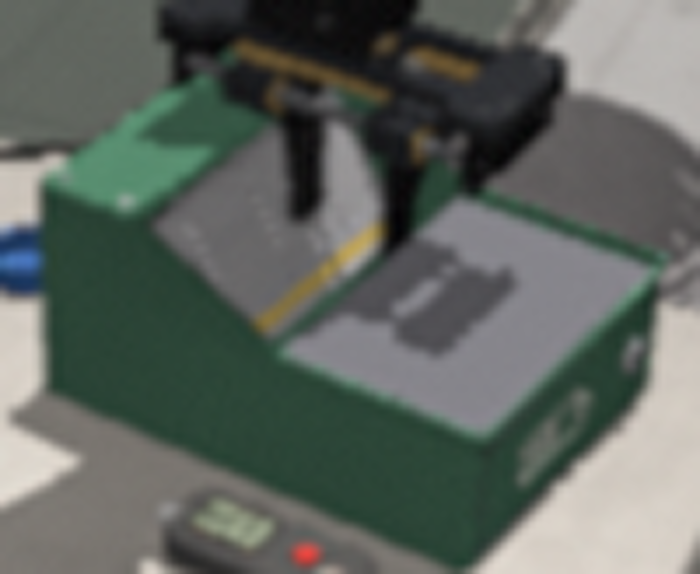

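The battery has gone over the sill and can't be seen on the tray any more. I'll hold briefly, then back straight out so the flap can shut.

Emit:
{"fn": "step_arm", "kwargs": {
  "moves": [
    [[0,0,0,0,0,0,49],[0,0,0,0,0,0,49],[0,0,0,0,0,0,49],[0,0,0,0,0,0.5,49],[0,0,0,0,0,1.2,49]]
  ]
}}

```text
time_s: 5.48
tcp_pos: [0.4861, -0.3309, 0.0967]
ee_rot: [[0.188, 0.005, -0.982], [0.982, -0.003, 0.188], [-0.001, -1.0, -0.006]]
wrist_force: [0.3, 0.8, 2.6]
gripper_width: 0.487
```

Emit:
{"fn": "step_arm", "kwargs": {
  "moves": [
    [[0,0,0,0,0,1.2,49],[0,0,0,0,0,2.4,49],[0,0,0,0,0,3.6,49],[0,0,0,0,0,4.8,49],[0,0,0,0,0,6,49]]
  ]
}}

```text
time_s: 5.9
tcp_pos: [0.4255, -0.319, 0.0961]
ee_rot: [[0.189, 0.004, -0.982], [0.982, -0.001, 0.189], [-0.001, -1.0, -0.004]]
wrist_force: [-0.2, 0.2, -0.6]
gripper_width: 0.487
```

```bash
python3 go.py -48 -25 220;python3 look.py 9
```

```text
t 5.9 box mm [-44.9 -24.3  96.1] open 42.4 A front -8.7 B inner -66.1 F [-0.2  0.2 -0.6]
turn [ 0.004  0.002 -0.001] shift cm [ -0.08 -12.39   0.26]
```

View pics/side_9.png

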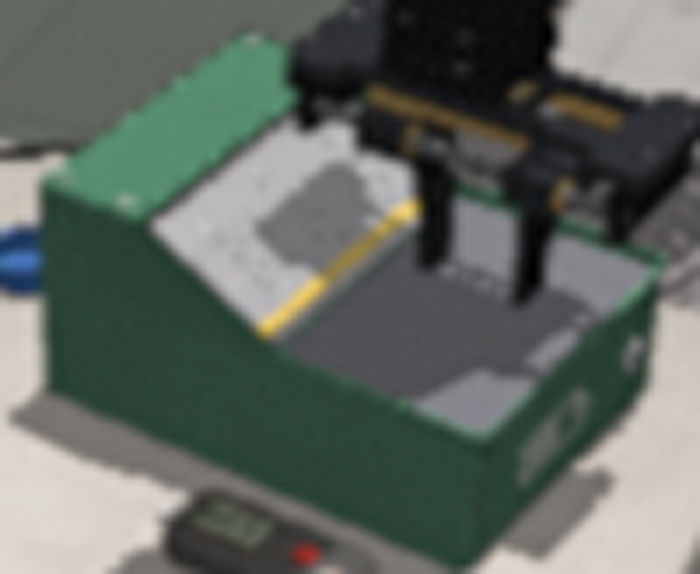

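The flap looks shut: the stripe runs from (265,330) to (415,210) as it did at the start, and the tray is empty. I'll lift clear.

Emit:
{"fn": "step_arm", "kwargs": {
  "moves": [
    [[0,0,0,0,-2,0.1,49],[0,0,0,0,-5,0.3,49],[0,0,0,0,-8,0.5,49],[0,0,0,0,-11,0.5,49],[0,0,0,0,-12,0.5,49]]
  ]
}}

```text
time_s: 6.42
tcp_pos: [0.4234, -0.3195, 0.221]
ee_rot: [[0.188, 0.01, -0.982], [0.982, -0.006, 0.188], [-0.004, -1.0, -0.011]]
wrist_force: [0.6, -0.6, 1.1]
gripper_width: 0.491
```

Emit:
{"fn": "step_arm", "kwargs": {
  "moves": [
    [[0,0,0,-3,0,2,49],[0,0,0,-6,0,3,49],[0,0,0,-9,0,4,49],[0,0,0,-12,0,4,49],[0,0,0,-12,0,4,49]]
  ]
}}

```text
time_s: 6.83
tcp_pos: [0.3581, -0.4323, 0.2154]
ee_rot: [[0.193, 0.002, -0.981], [0.981, -0.003, 0.193], [-0.002, -1.0, -0.002]]
wrist_force: [0.6, -0.6, 0.1]
gripper_width: 0.49
```

Emit:
{"fn": "step_arm", "kwargs": {
  "moves": [
    [[0,0,0,0,0,0,49],[0,0,0,0,0,0,49],[0,0,0,0,0,0,49],[0,0,0,0,0,0,49],[0,0,0,0,0,0,49]]
  ]
}}

```text
time_s: 7.25
tcp_pos: [0.3588, -0.4275, 0.2158]
ee_rot: [[0.187, 0.0, -0.982], [0.982, -0.0, 0.187], [-0.0, -1.0, -0.0]]
wrist_force: [-0.2, 0.2, 1.2]
gripper_width: 0.489
```

```bash
python3 go.py;python3 look.py 10; python3 -c "
import pickle,cv2
c=pickle.load(open('side_10.pkl','rb'));cv2.imwrite('pics/full10.png',cv2.resize(c['image'][:,:,::-1],(800,600)))"
```

```text
t 7.25 box mm [ -89.6 -143.4  215.8] open 42.5 A front -53.4 B inner -110.9 F [-0.2  0.2  1.2]
```

View pics/side_10.png

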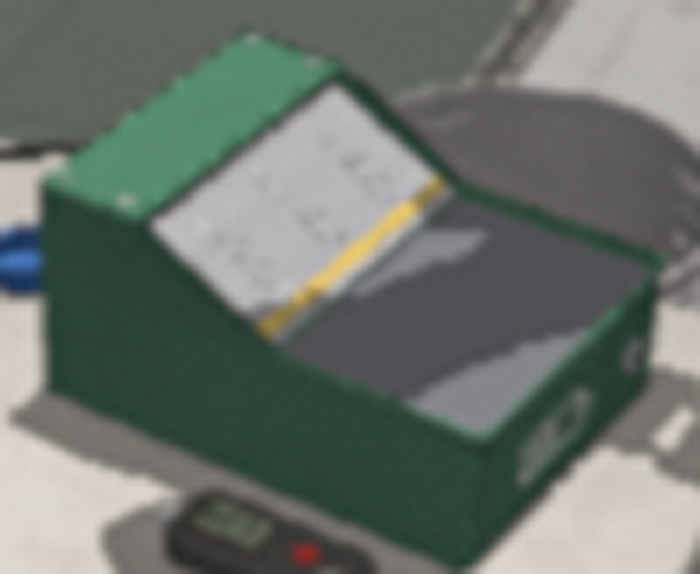

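View pics/full10.png

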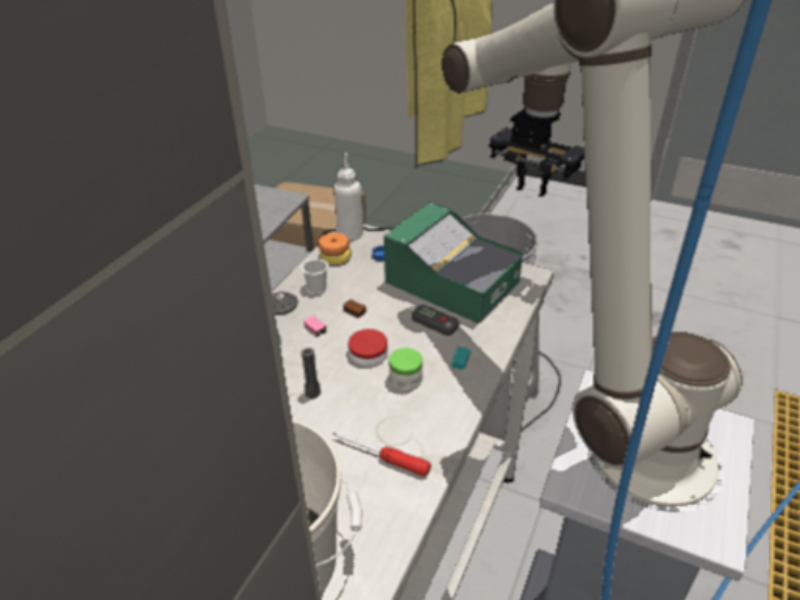

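The flap is shut with the stripe back in its starting place, the tray is empty, nothing else has moved and the arm is clear.

```bash
python3 -c "
from station import r
print(r.finish_job())"
```

```text
the job is handed in; nothing more can be done
None
```

The battery is in the box and I handed the job in at about 7.3 s of the 35 s allowed. No verdict was reported.

**What I did:** I lined the jaws up with the box's x axis and lowered them either side of the blue battery, about 5 mm above the tray. The front finger pushed the flap open to about x 64. I then drew the rear finger up, and it slid the battery flat over the sill until it dropped in. After that I backed straight out, the flap closed, and I lifted the arm clear.

**Last checks:**
- **Flap:** the side picture shows it shut, with the stripe in the same place as at the start.
- **Battery:** the tray is empty. I did not see the battery on the box floor, because the shut flap and box hide it.
- **Other things on the bench:** in that picture they look unmoved. I did not recheck them in the top view.
- **Arm:** it is about 0.2 m above the table and touching nothing.
- **Forces:** the readings between moves stayed at about 5 N or less.

**Disagreement:** the box fit was off by 1–2 pixels (about 3–5 mm) at the corners. The straddle left enough room for that.

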